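# Switch on the honing machine at its guarded switch

## Robot

A 7-joint arm with a two-finger parallel gripper is mounted at the origin on the work surface. World frame = base frame: x ahead of the robot, y to its left, z up, the work surface at z = 0. Lengths are in mm, angles in rad, forces in N, time in s.
With the tool pointing down it reaches from about 400 to 875 mm from the base axis. Payload 4.4 kg.
Tool frame: the origin (TCP) lies at the very end of the fingers, on their centre line; the grasp point (between the pads) lies 19 mm behind it; z points along the fingers, y is the line along which they close (so a half turn about z gives the same grasp; the last joint's range is limited). The gripper opens to 85 mm and grips with 20 to 120 N. Pads are 22 mm wide; open, the fingers measure 114 mm over their backs; the gripper's body (76 mm by 85 mm) begins 54 mm behind the grasp point. The pads swing forward as they close: fully open they stand 13 mm farther back than shut.
Start: joints at [-1.198, 0.628, 0.038, 1.517, -0.027, 0.996, -0.02], TCP at [276.134, 588.445, 231.313] pointing down, gripper open.
Joint ranges: [-3.06, 3.06], [-0.37, 2.12], [-1.25, 1.32], [0.18, 2.47], [-1.1, 4.24], [0.23, 1.98], [-2.94, 2.94]. Speed limits (rad/s): [2.57, 2.57, 3.14, 3.14, 3.14, 3.14, 3.14].

## Interface

Orientations are given as [roll, pitch, yaw] about the fixed x, y, z axes, in that order (R = Rz(yaw) Ry(pitch) Rx(roll)).
In Python, from cell import sensors, get_image, camera_params, order gives the robot as it stands.
- The arm moves only by the shell command python3 -m inch 'ROWS' [OPENING]. ROWS is JSON, a list that holds one entry, the list of rows, each a list of 4 numbers: the shift along the tool's x, y, z in cm, then the turn about the tool's z in degrees. A call has 1 to 8 rows; each row is the pose to reach, as a shift and turn from the pose commanded when the call began, along the tool's axes at that moment; what a row does not reach only later rows make up. A row lasts 1/12 s, in which the tool goes at most 41.7 mm and 7.16 degrees, less where a joint would pass 70% of its speed; a pose out of reach is approached as far as the arm can. A call with a gripper value outside its range is refused whole. OPENING is the finger opening in cm, from 0 to 8.54, set as the call begins (- or left out, the last holds). The fingers move at their own pace and stop on an object; the grip force is fixed at half the most. Time passes only in rows, so rows that repeat a pose let the fingers close. It gives the time, the measured TCP pose, the force, the opening and the grip force at its end, in the units of the state.
- sensors.read_state(): the state, without advancing time (a new reading comes with each control period).
- get_image(name): name is "scene" or "side" or "wrist"; returns the picture (420x560x3 uint8, blue, green, red); there is no depth.
- camera_params(name): a dict with "mtx" (3x3 intrinsics, pixels), "rvec" (rotation vector, rad) and "tvec" (3), from world to camera coordinates, as OpenCV has them. Camera axes: x right, y down, z forward; pixel columns grow to the right and rows downward; lengths in mm; the calibration is good to about 2 mm. The wrist camera is an equidistant fisheye: a pixel r from the principal point sees the ray r / f radians off the axis. A picture is of the moment at which its call begins: read the wrist's pose just before it. camera_params takes no time and is no camera call; for the wrist camera it gives the pose at the moment of the call.
- order.finish_job(): hands the job in; it is judged then, once.
The state is a dict: "clock": time; "qpos": joint angles; "qd": joint speeds; "tau": joint torques, N m; "eef_pos": TCP position; "tool_rot": TCP orientation; "force": force on the tool from outside, world axes, zero at the start; "torque": the same for the moment, N m; "width": finger opening in mm; "gripper_force": force on a finger pad.
Only numpy, scipy, OpenCV 4.12 (cv2) and the standard library are available. Lean on these libraries where they do the work, as an engineer would, in place of code of your own. Each camera call takes 0.05 s, during which the arm holds its last target. There are 200 camera calls.

## Task

Switch on the honing machine: with a fingertip lift the hinged guard on its switch box right back until it stays up, push the toggle beneath it fully over to the back, then tip the guard forward so that it drops shut over the toggle again. Touch only, do not grasp or carry anything; leave both boxes standing where they are, and leave the lamp's bare toggle and the things lying about alone.

Things in the scene. Friction and masses are not known exactly. Their poses are not given: they have to be found in the camera images.
- switch_box: Guarded switch box of the honing machine: grey, 140 (its x) x 120 (its y) x 60 mm high, 2.2 kg, standing loose on the bench. Origin: centre of its underside; x points from its front (robot's side) to its back, z up. On top: a steel toggle in the middle under a sheet-aluminium guard hinged at the back; else only two hinge ears (73 mm high) rise above the top face
- guard (a joint): Guard angle, rad: 0 = shut over the toggle, 1.6 = stood fully back against its stop. Light (80 g), turns freely: about 0.5 N at the lip lifts it. Below about 0.85 rad it falls shut by its own weight, above about 1.1 rad it falls back and stays against the stop, then wholly clear above the toggle, with nothing more than 5 mm in front of the hinge
- guard_hinge (a point): Middle of the guard's hinge pin: box point (50, 0, 68) mm, the pin runs along the box's y axis. The guard is a channel of 3 mm sheet, 72 mm wide, no front wall. Shut: its flat top spans box x -46 to +50 mm, underside 117 mm and top 120 mm above the bench; its side walls reach down to 89 mm above the bench (lower near the hinge)
- guard_lip (a point): Middle of the outer edge of the guard's front lip, moving with the guard. The lip slopes up and out at 45 degrees from the front edge of the flat top, 30 mm long. Shut, this edge is at box point (-66, 0, 139) mm; fully back it is the guard's rearmost point, 74 mm behind and 114 mm above the hinge
- toggle (a joint): Angle of the guarded toggle, a steel bat 43 mm long and 11 mm thick at the end. Rad: 0 = leaning 0.4 to the front of its box (off), 0.8 = leaning 0.4 to the back (on). It pivots at box point (0, 0, 62 mm) about the box's y axis, is held by friction (about 1.3 N at its tip moves it) and stays where it is left
- toggle_tip (a point): Free end of the guarded toggle: box point (-17, 0, 101) mm when off, (+17, 0, 101) mm when on
- lamp_box: A second grey box of the same size and weight for the lamp, with a bare toggle and no guard. Origin and axes as for the switch box. To be left alone
- lamp_toggle (a joint): Angle of the lamp's bare toggle. Rad: 0 = leaning 0.4 to the front of its box (off), 0.8 = leaning 0.4 to the back (on). It pivots at box point (0, 0, 62 mm) about the box's y axis, is held by friction (about 1.3 N at its tip moves it) and stays where it is left
- gouge_a: wood carver's gouge, light wooden handle 126 mm, straight blade 14 mm wide; 265 mm long, 28 mm high. Bystander; origin on its underside
- gouge_b: gouge, darker wooden handle, blade 20 mm wide; 245 mm long, 28 mm high. Bystander; origin on its underside
- gouge_c: gouge, light wooden handle, blade 10 mm wide; 275 mm long, 28 mm high. Bystander; origin on its underside
- mallet: wooden carver's mallet lying down, round head about 76 mm across, 235 mm long. Bystander; origin on its underside
- rosette: small round turned wooden rosette, 66 mm across, 24 mm high, lying between the two switch boxes. Bystander; origin on its underside
- oilstone: grey oilstone bar, 130 x 45 x 24 mm. Bystander; origin on its underside
- glue: white glue bottle, 56 mm across, 130 mm high. Bystander; origin on its underside
- clamp: small plastic spring clamp lying flat, 107 mm long, 21 mm high. Bystander; origin on its underside

How it is judged:
By the outcome, as a careful person would: the job done as asked, in the order asked, and still so for the second after the job is handed in, with the robot touching nothing.
It also fails if it takes over 61 s, if anything falls off the work surface, if the arm or the gripper's body presses on something with over 40 N, if the wrist force passes 120 N, or if a joint passes its speed limit or range.

## Working session

There is one attempt and no reset: what is moved stays moved. The work goes in short steps, Python scripts to look and compute and a shell command to move; the robot and the scene stay as the last step left them, time stands still between calls to the robot, and variables do not carry over. Pictures are saved under pics/ and viewed, at most 10 in all, crops included, and the job is handed in when it is done.

```bash
mkdir -p pics; ls; python3 - <<'E'
from cell import sensors,get_image,camera_params
import cv2,numpy as np
s=sensors.read_state();print(s['clock'],s['eef_pos'],s['tool_rot'],s['width'],s['force'])
a=get_image('scene');b=get_image('side')
cv2.imwrite('pics/scene0.png',a);cv2.imwrite('pics/side0.png',b)
for n in('scene','side'):
  p=camera_params(n);R=cv2.Rodrigues(np.array(p['rvec'],float))[0];print(n,p['mtx'],(-R.T@np.array(p['tvec']).ravel()))
E
```

```text
pics
0.0 [275.85708787 587.86658311 230.37945682] [-3.13967727e+00  7.67981084e-05  2.70285962e+00] 85.48101065032533 [-0.53298353  0.27674219  0.08445415]
scene [[530.58450305   0.         280.01995802]
 [  0.         530.58450305 211.61927899]
 [  0.           0.           1.        ]] [1106.07384057  779.77979851 1063.55408123]
side [[388.90784556   0.         272.81119131]
 [  0.         388.90784556 210.39269087]
 [  0.           0.           1.        ]] [ 276.21540218 -811.74708853 1042.01212417]
```

View pics/scene0.png

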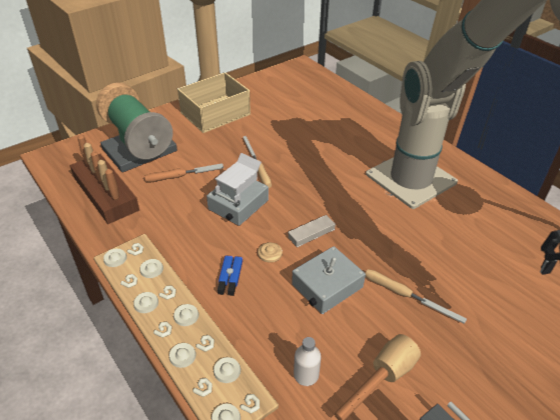

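View pics/side0.png

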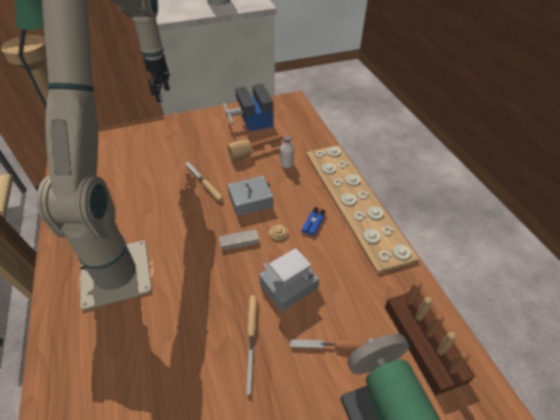

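The scene view shows the guarded box near (238,195) and the lamp box near (330,278). The side view shows them near (290,280) and (250,195). I'll zoom in on the guarded box.

```bash
python3 - <<'E'
import cv2,numpy as np
a=cv2.imread('pics/scene0.png')[150:230,195:280];b=cv2.imread('pics/side0.png')[240:315,250:330]
f=lambda i:cv2.resize(i,(400,int(i.shape[0]*400/i.shape[1])),interpolation=cv2.INTER_CUBIC)
a,b=f(a),f(b);h=min(len(a),len(b));cv2.imwrite('pics/crop0.png',np.hstack([a[:h],b[:h]]))
print(h)
E
```

```text
375
```

View pics/crop0.png

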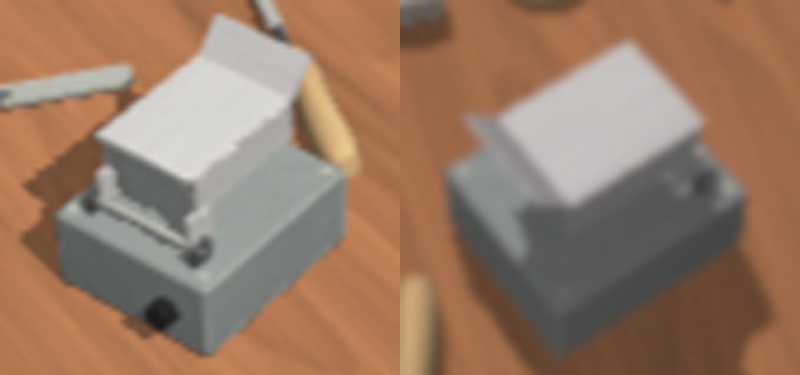

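Zoomed in, the guard is shut. Its lip faces up-right in the scene crop and left in the side crop, and the hinge is on the opposite side. The box-top corners can be read in both crops: scene (60,213), (205,285), (345,180); side (50,172), (162,297), (345,195).

```bash
cat >h.py <<'E'
import cv2,numpy as np
from cell import camera_params
def ray(n,px,z):
  p=camera_params(n);R=cv2.Rodrigues(np.array(p['rvec'],float))[0];c=-R.T@np.array(p['tvec'],float).ravel()
  d=R.T@np.linalg.inv(np.array(p['mtx']))@np.array([px[0],px[1],1.]);return c+d*(z-c[2])/d[2]
E
python3 - <<'E'
from h import *
S=lambda x,y:((x+.5)/4.706-.5+195,(y+.5)/4.706-.5+150)
D=lambda x,y:((x+.5)/5-.5+250,(y+.5)/5-.5+240)
def rep(t,n,f,pts,z):
  P=np.array([ray(n,f(*p),z)[:2] for p in pts]);print(t,n,P.round(0).tolist(),'sides',[round(float(np.linalg.norm(P[i+1]-P[i])),0) for i in range(len(P)-1)],'dirs',[round(float(np.arctan2(*(P[i+1]-P[i])[::-1])),2) for i in range(len(P)-1)],'mid0-2',((P[0]+P[2])/2).round(0))
rep('top','scene',S,[(60,213),(207,287),(345,178)],60)
rep('top','side',D,[(47,172),(162,300),(345,195)],60)
rep('guard','scene',S,[(97,135),(193,180),(295,95),(205,60)],120)
rep('guard','side',D,[(100,118),(170,207),(305,122),(230,40)],120)
rep('lip','scene',S,[(220,14),(311,55)],139)
rep('lip','side',D,[(68,115)],139)
for n,px in(('scene',(331,262)),('side',(250,188)),):print('lamp',n,ray(n,px,100).round(0))
E
```

```text
top scene [[586.0, -253.0], [550.0, -145.0], [427.0, -177.0]] sides [113.0, 127.0] dirs [1.89, -2.89] mid0-2 [ 507. -215.]
top side [[422.0, -182.0], [460.0, -284.0], [585.0, -252.0]] sides [109.0, 129.0] dirs [-1.22, 0.25] mid0-2 [ 504. -217.]
guard scene [[563.0, -238.0], [540.0, -171.0], [447.0, -200.0], [472.0, -261.0]] sides [72.0, 97.0, 66.0] dirs [1.9, -2.83, -1.18] mid0-2 [ 505. -219.]
guard side [[452.0, -195.0], [471.0, -263.0], [563.0, -234.0], [542.0, -166.0]] sides [71.0, 96.0, 71.0] dirs [-1.3, 0.31, 1.86] mid0-2 [ 508. -214.]Traceback (most recent call last):
  File "<stdin>", line 10, in <module>
  File "<stdin>", line 5, in rep
IndexError: index 2 is out of bounds for axis 0 with size 2
```

```bash
cat >>h.py <<'E'
from cell import sensors
from scipy.spatial.transform import Rotation as Ro
B=np.array([505.,-216.,0]);Y=0.30
def box(p): return B+Ro.from_euler('z',Y).apply(np.array(p,float))
def tobox(w): return Ro.from_euler('z',-Y).apply(np.array(w,float)-B)
def rows(P,yaw=Y,pos=None,cyaw=None):
  "cm shifts + turn to world points P from current pose"
  s=sensors.read_state();pos=s['eef_pos'] if pos is None else pos;r=np.array(s['tool_rot'],float)
  R=Ro.from_euler('xyz',r)
  for p in P:
    d=R.inv().apply(np.array(p)-pos)/10;t=-np.degrees((yaw-r[2]+np.pi)%(2*np.pi)-np.pi)
    print(np.round(d,2).tolist(),'turn',round(float(t),1),'len',round(float(np.linalg.norm(d)),1))
E
python3 - <<'E'
from h import *
rows([(455,330,235),(560,10,235),(450,-232,235)])
for n,px in(('scene',(331,262)),('side',(250,188))):print('lamp',n,ray(n,px,100).round(0))
print(ray('scene',(195+220/4.706,150+14/4.706),139),ray('scene',(195+311/4.706,150+55/4.706),139),ray('side',(263.6,263),139),box((-66,36,139)),box((-66,-36,139)))
E
```

```text
[-27.17, -15.74, -0.43] turn 137.7 len 31.4
[-50.27, -40.25, -0.38] turn 137.7 len 64.4
[-50.6, -66.83, -0.34] turn 137.7 len 83.8
lamp scene [493. 175. 100.]
lamp side [486. 141. 100.]
[ 452.41464848 -270.38626991  139.        ] [ 430.98608877 -204.0554007   139.        ] [ 433.04572109 -201.43125516  139.        ] [ 431.30906428 -201.11222003  139.        ] [ 452.58651916 -269.89644725  139.        ]
```

The lip corners I measured match the box-pose prediction to within about 3 mm.

```bash
python3 -m inch '[[[-3.4,-2,0,7],[-6.8,-4,0,14],[-10.2,-6,0,21],[-13.6,-8,0,28],[-17,-10,0,35],[-20.4,-12,0,42],[-23.8,-14,0,49],[-27.2,-15.7,0,56]]]' 0
python3 - <<'E'
from h import *
rows([(560,10,235),(450,-232,235)])
E
```

```text
clock: 0.77
eef_pos: [456.0, 328.5, 231.2]
tool_rot: [-3.141, 0.0, 1.719]
force: [1.2, 0.2, -0.1]
width: 0.1
gripper_force: 0.0
[-33.03, 5.58, -0.37] turn 81.3 len 33.5
[-55.34, -8.88, -0.35] turn 81.3 len 56.1
```

```bash
python3 -m inch '[[[-4,0.7,0,6],[-8,1.4,0,12],[-12,2.1,0,18],[-16,2.8,0,24],[-20,3.5,0,30],[-24,4.2,0,36],[-28.5,4.9,0,42],[-33,5.6,0,48]]]'
python3 - <<'E'
from h import *
rows([box((-110,0,235))])
E
```

```text
clock: 1.43
eef_pos: [559.5, 19.0, 231.1]
tool_rot: [-3.141, 0.0, 0.883]
force: [0.0, 0.3, 0.6]
width: 0.2
gripper_force: 0.0
[-30.8, 4.65, -0.39] turn 33.4 len 31.2
```

```bash
python3 -m inch '[[[-4,0.5,0,5],[-8,1,0,10],[-12,1.6,0,15],[-16,2.2,0,20],[-20,2.9,0,25],[-24,3.6,0,30],[-27.5,4.2,0,33.4],[-30,4.6,0,33.4]]]'
python3 -m inch '[[[0,0,0,0],[0,0,0,0]]]'
python3 - <<'E'
from h import *
from cell import get_image
s=sensors.read_state();print(tobox(s['eef_pos']))
rows([box((-110,0,235)),box((-110,0,125))])
p=camera_params('wrist');print(p)
cv2.imwrite('pics/w1.png',get_image('wrist'))
E
```

```text
clock: 2.1
eef_pos: [403.4, -243.9, 231.4]
tool_rot: [3.141, 0.001, 0.299]
force: [0.4, 0.3, 0.4]
width: 0.2
gripper_force: 0.0
clock: 2.27
eef_pos: [404.9, -242.0, 231.3]
tool_rot: [-3.141, 0.0, 0.301]
force: [0.5, 0.4, -0.3]
width: -0.0
gripper_force: 0.0
[-103.35955902    4.713417    231.27080682]
[-0.66, 0.47, -0.37] turn 0.1 len 0.9
[-0.66, 0.47, 10.63] turn 0.1 len 10.7
{'mtx': array([[325.1922621 ,   0.        , 282.34917049],
       [  0.        , 325.1922621 , 206.55885937],
       [  0.        ,   0.        ,   1.        ]]), 'rvec': array([-2.30658981,  1.69926093,  0.28178745]), 'tvec': array([-350.5194814 ,  256.19459242,  481.18478092])}
```

View pics/w1.png

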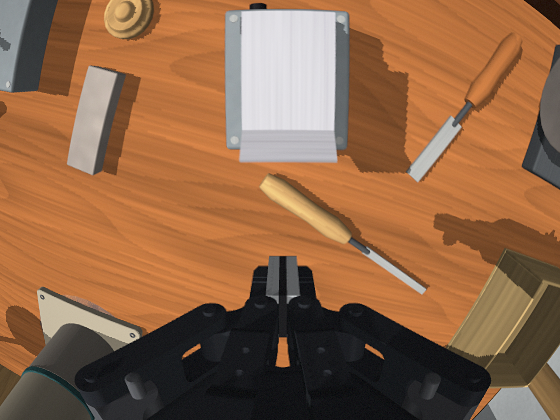

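The wrist view shows the box square to the tool. The lip edge runs from (240,161) to (337,162), and the box's front top edge from about (227,147) to (348,148).

```bash
python3 - <<'E'
from h import *
def w(px,z):
  p=camera_params('wrist');R=cv2.Rodrigues(np.array(p['rvec']))[0];c=-R.T@np.array(p['tvec'])
  K=p['mtx'];u=np.array([(px[0]-K[0,2]),(px[1]-K[1,2])])/K[0,0];t=np.hypot(*u);d=R.T@np.array([*(u/t*np.sin(t)),np.cos(t)]);return c+d*(z-c[2])/d[2]
for px,z in(((240,161),139),((337,162),139),((241,10),120),((336,10),120),((227,147),60),((348,148),60)):print(w(px,z).round(1),tobox(w(px,z)).round(1))
E
```

```text
[ 432.8 -199.   139. ] [-63.9  37.5 139. ]
[ 453.6 -267.2  139. ] [-64.3 -33.7 139. ]
[ 544.1 -163.6  120. ] [ 52.9  38.5 120. ]
[ 566.4 -232.8  120. ] [ 53.7 -34.2 120. ]
[ 425.2 -177.3   60. ] [-64.8  60.6  60. ]
[ 459.9 -290.3   60. ] [-65.1 -57.7  60. ]
```

```bash
sed -i 's/^B=.*;Y=0.30/B=np.array([506.3,-213.5,0]);Y=0.30/' h.py; python3 -m inch '[[[0,0.1,2.5,0],[-0.1,0.2,5,0],[-0.1,0.2,7.5,0],[-0.1,0.2,9.5,0],[-0.1,0.2,10.8,0],[-0.1,0.2,10.8,0]]]'
python3 - <<'E'
from h import *
s=sensors.read_state();print(tobox(s['eef_pos']));x0,y0,z0=tobox(s['eef_pos'])
for a in np.arange(0,1.5,.1):
  c,n=np.cos(a),np.sin(a);f=lambda x,z:(50+x*c+z*n,68-x*n+z*c)
  e=f(-116,71);zt=e[1]-15;k=f(-96,49)
  t=np.linspace(0,1,31);P=[f(-116+20*q,71-22*q) for q in t]
  xc=min(p[0] for p in P if p[1]>=zt)-11
  print(round(a,1),'edge',np.round(e,0),'row dx,dz cm',round((xc-x0)/10,1),round(-(zt-z0)/10,1))
E
```

```text
clock: 2.82
eef_pos: [404.9, -240.3, 120.8]
tool_rot: [-3.137, 0.003, 0.308]
force: [-0.1, -0.2, 0.3]
width: 0.1
gripper_force: 0.0
[-104.76795825    4.31521224  120.78834567]
0.0 edge [-66. 139.] row dx,dz cm 2.8 -0.3
0.1 edge [-58. 150.] row dx,dz cm 3.5 -1.4
0.2 edge [-50. 161.] row dx,dz cm 4.4 -2.5
0.3 edge [-40. 170.] row dx,dz cm 5.4 -3.4
0.4 edge [-29. 179.] row dx,dz cm 6.5 -4.3
0.5 edge [-18. 186.] row dx,dz cm 7.6 -5.0
0.6 edge [ -6. 192.] row dx,dz cm 8.8 -5.6
0.7 edge [  7. 197.] row dx,dz cm 10.1 -6.1
0.8 edge [ 20. 201.] row dx,dz cm 11.3 -6.5
0.9 edge [ 34. 203.] row dx,dz cm 12.5 -6.7
1.0 edge [ 47. 204.] row dx,dz cm 13.7 -6.8
1.1 edge [ 61. 204.] row dx,dz cm 14.9 -6.8
1.2 edge [ 74. 202.] row dx,dz cm 16.1 -6.6
1.3 edge [ 87. 199.] row dx,dz cm 17.2 -6.3
1.4 edge [100. 194.] row dx,dz cm 18.2 -5.9
```

```bash
python3 -m inch '[[[1.5,0.3,0,0],[2.8,0.3,-0.2,0],[3.5,0.3,-1.2,0],[4.4,0.3,-2.3,0],[5.4,0.3,-3.2,0],[6.5,0.3,-4,0],[7.6,0.3,-4.7,0]]]'
python3 - <<'E'
from h import *
from cell import get_image
cv2.imwrite('pics/l.png',cv2.resize(get_image('side')[190:340,200:400],(800,600)))
print(tobox(sensors.read_state()['eef_pos']))
E
```

```text
clock: 3.4
eef_pos: [480.1, -222.0, 171.7]
tool_rot: [3.141, -0.001, 0.307]
force: [0.1, -0.1, -0.5]
width: -0.1
gripper_force: 0.1
[-24.13062077  -0.74022537 172.63536801]
```

View pics/l.png

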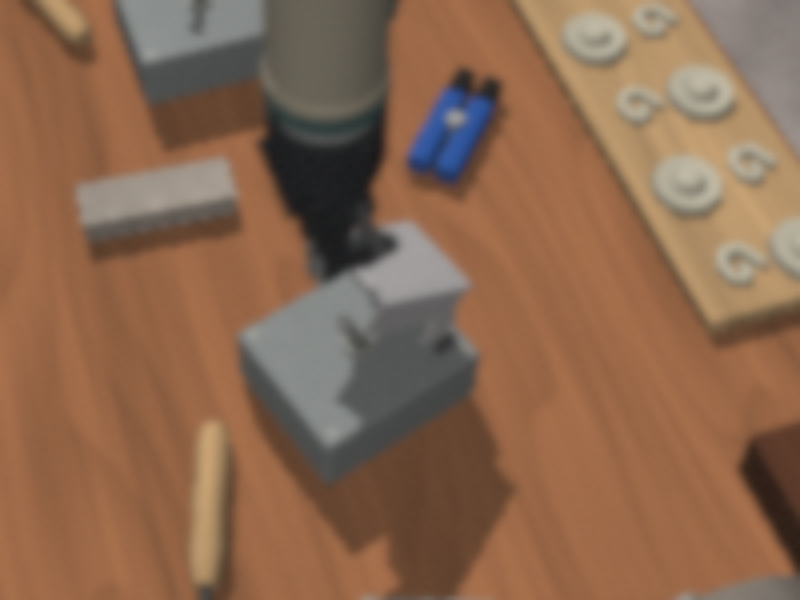

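The side view shows the guard half open on the fingertip, near (400,270), and the box has not moved. I'll carry on along the arc.

```bash
python3 -m inch '[[[1.2,0,-0.6,0],[2.5,0,-1.1,0],[3.7,0,-1.5,0],[4.9,0,-1.8,0],[6.1,0,-1.9,0],[7.3,0,-1.9,0],[8.5,0,-1.7,0],[9.6,0,-1.6,0]]]'
python3 -m inch '[[[0,0,0,0],[-1,0,0,0],[-4,0,-0.5,0],[-7,0,-0.5,0],[-10,0,-0.5,0],[-13,0,-0.5,0],[-13.5,0,-0.5,0],[-13.5,0,-0.5,0]]]'
python3 - <<'E'
from h import *
from cell import get_image
cv2.imwrite('pics/up.png',np.hstack([cv2.resize(get_image('side')[220:320,230:350],(400,333)),cv2.resize(get_image('scene')[130:230,190:310],(400,333))]))
print(tobox(sensors.read_state()['eef_pos']))
E
```

```text
clock: 4.12
eef_pos: [571.4, -193.1, 186.3]
tool_rot: [-3.141, -0.0, 0.306]
force: [0.4, 0.5, 0.0]
width: -0.1
gripper_force: 0.0
clock: 4.78
eef_pos: [437.8, -236.2, 191.8]
tool_rot: [-3.14, 0.001, 0.299]
force: [0.3, 0.4, -1.0]
width: -0.1
gripper_force: 0.0
[-68.24243101  -1.42808267 191.57379311]
```

View pics/up.png

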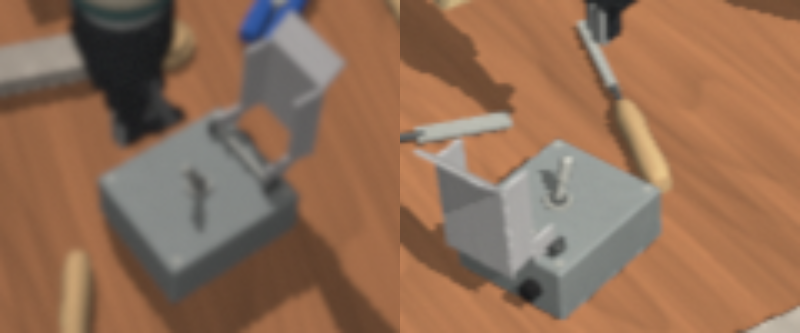

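The guard now stands fully back, at (290,60) in the side half of the picture. The toggle is exposed near (195,190) and leans to the front. Next I push the toggle.

```bash
python3 -m inch '[[[0.9,-0.1,2.5,0],[1.8,-0.1,5,0],[1.8,-0.1,7.5,0],[1.8,-0.1,9.5,0],[1.8,-0.1,10.1,0],[1.8,-0.1,10.1,0]]]'
python3 -m inch '[[[0.8,0,0,0],[1.6,0,0,0],[2.2,0,0,0],[2.8,0,0,0],[3.4,0,0,0],[3.9,0,0,0],[4.2,0,0,0],[4.2,0,0,0]]]'
python3 - <<'E'
from h import *
s=sensors.read_state();print(tobox(s['eef_pos']),Ro.from_euler('z',-Y).apply(s['force']))
E
```

```text
clock: 5.38
eef_pos: [458.2, -227.8, 88.8]
tool_rot: [-3.139, 0.002, 0.306]
force: [0.1, -0.1, 0.4]
width: 0.2
gripper_force: 0.0
clock: 6.05
eef_pos: [499.7, -215.7, 90.4]
tool_rot: [3.141, -0.001, 0.306]
force: [-0.3, -0.0, 0.3]
width: -0.1
gripper_force: 0.1
[-6.96587998 -0.18898638 90.42553216] [-0.32207509  0.0602284   0.25081885]
```

Small steps now, stopping when the force rises.

```bash
python3 -m inch '[[[0.2,0,0,0],[0.2,0,0,0],[0.2,0,0,0]]]'; python3 -m inch '[[[0.15,0,0,0],[0.15,0,0,0],[0.15,0,0,0]]]'
```

```text
clock: 6.3
eef_pos: [500.4, -215.3, 90.2]
tool_rot: [-3.141, -0.0, 0.305]
force: [-0.3, -0.4, 1.4]
width: 0.1
gripper_force: 0.2
clock: 6.55
eef_pos: [501.7, -215.0, 90.2]
tool_rot: [-3.141, 0.0, 0.305]
force: [-1.6, -0.8, -0.6]
width: -0.2
gripper_force: 0.6
```

```bash
python3 -m inch '[[[0.15,0,0,0],[0.15,0,0,0],[0.15,0,0,0]]]'; python3 -m inch '[[[0.1,0,0,0],[0.1,0,0,0],[0.1,0,0,0]]]'
```

```text
clock: 6.8
eef_pos: [503.2, -214.4, 90.2]
tool_rot: [-3.141, 0.0, 0.305]
force: [-0.9, -0.6, -0.3]
width: 0.2
gripper_force: 0.6
clock: 7.05
eef_pos: [504.0, -214.2, 90.2]
tool_rot: [-3.141, 0.0, 0.305]
force: [-1.7, -1.1, 0.5]
width: 0.1
gripper_force: 1.0
```

```bash
python3 -m inch '[[[0.1,0,0,0],[0.1,0,0,0],[0.1,0,0,0]]]'; python3 -m inch '[[[0.1,0,0,0],[0.1,0,0,0],[0.1,0,0,0]]]'
python3 - <<'E'
from h import *
from cell import get_image
cv2.imwrite('pics/tg.png',np.hstack([cv2.resize(get_image('side')[240:310,250:330],(400,350)),cv2.resize(get_image('scene')[150:220,200:280],(400,350))]))
print(tobox(sensors.read_state()['eef_pos']))
E
```

```text
clock: 7.3
eef_pos: [504.4, -214.1, 90.2]
tool_rot: [-3.141, 0.001, 0.304]
force: [-3.6, -1.6, 1.3]
width: 0.3
gripper_force: 2.3
clock: 7.55
eef_pos: [504.6, -214.0, 90.1]
tool_rot: [-3.141, 0.002, 0.304]
force: [-6.4, -1.0, 1.4]
width: 0.2
gripper_force: 3.2
[-1.81993950e+00  1.92936581e-02  9.00866016e+01]
```

View pics/tg.png

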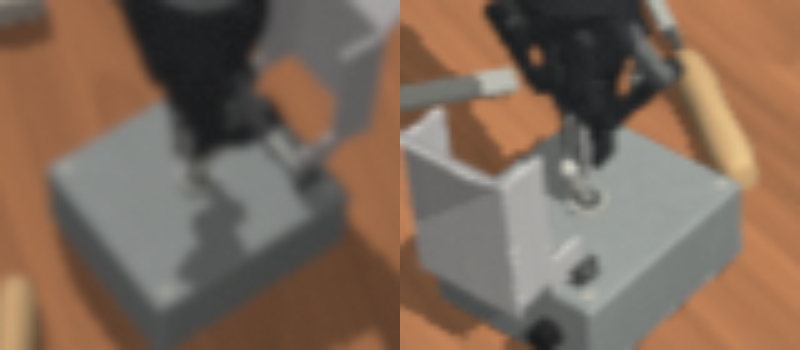

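The force jumped to 6 N at x≈-2, which is where the "on" stop should be, and the picture shows the toggle leaning back. Now I retreat, go up and over, and come down behind the guard.

```bash
python3 -m inch '[[[-2,0,0,0],[-4,0,0,0],[-4,0,-3.5,0],[-4,0,-7.5,0],[-4,0,-11.5,0],[-4,0,-15,0],[-4,0,-15,0],[-4,0,-15,0]]]'
python3 -m inch '[[[3,0,0,0],[6.5,0,0,0],[10,0,0,0],[13.5,0,0,0],[17,0,0,0],[20,0,0,0],[20,0,0,0],[20,0,0,0]]]'
python3 - <<'E'
from h import *
from cell import get_image
print(tobox(sensors.read_state()['eef_pos']))
cv2.imwrite('pics/bk.png',np.hstack([cv2.resize(get_image('side')[220:320,230:350],(400,333)),cv2.resize(get_image('scene')[130:230,180:300],(400,333))]))
E
```

```text
clock: 8.32
eef_pos: [470.6, -225.8, 242.6]
tool_rot: [3.138, -0.006, 0.306]
force: [-0.2, 0.4, -0.6]
width: -0.1
gripper_force: 0.0
clock: 8.98
eef_pos: [659.8, -163.4, 237.4]
tool_rot: [-3.139, 0.002, 0.308]
force: [-0.4, -1.0, 0.4]
width: 0.2
gripper_force: 0.0
[161.43190798   2.50099203 237.43110689]
```

View pics/bk.png

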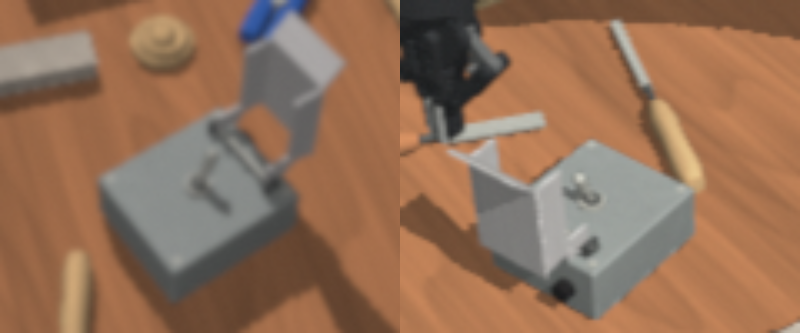

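The toggle now leans toward the hinge, at (210,165) in the side half. The guard is still back, the box has not moved, and the finger is behind the lip. Down, then push the guard forward.

```bash
python3 -m inch '[[[0,0.2,2,0],[0,0.2,4.5,0],[0,0.2,6.7,0],[0,0.2,6.7,0],[0,0.2,6.7,0]]]'
python3 -m inch '[[[-1.2,0,0,0],[-2.4,0,0,0],[-3.6,0,0,0],[-4.8,0,0,0],[-6,0,0,0],[-7.2,0,0,0],[-8.4,0,0,0],[-9.4,0,0,0]]]'
python3 -c "
from h import *
print(tobox(sensors.read_state()['eef_pos']))"
```

```text
clock: 9.5
eef_pos: [657.9, -167.9, 172.6]
tool_rot: [-3.14, 0.002, 0.303]
force: [1.0, -1.0, 1.0]
width: 0.3
gripper_force: 0.0
clock: 10.17
eef_pos: [569.6, -197.0, 175.5]
tool_rot: [3.14, -0.003, 0.304]
force: [-0.5, -0.1, 0.1]
width: 0.5
gripper_force: 0.1
[ 65.31395624  -2.94414986 175.49272311]
```

```bash
python3 -m inch '[[[-0.9,0,0,0],[-1.8,0,0,0],[-2.7,0,0,0],[-3.6,0,0,0],[-4.5,0,0,0],[-5.2,0,0,0],[-5.2,0,0,0]]]'
python3 -m inch '[[[1,0,-2,0],[2,0,-5,0],[2,0,-8,0],[2,0,-8,0],[2,0,-8,0]]]'
python3 -m inch '[[[4,0,0,0],[8,0,0,0],[12,0,0,0],[15,0,0,0],[15,0,0,0],[15,0,0,0]]]'
python3 - <<'E'
from h import *
from cell import get_image
print(sensors.read_state()['force'])
cv2.imwrite('pics/end.png',np.hstack([cv2.resize(get_image('side')[160:320,210:370],(400,400)),cv2.resize(get_image('scene')[130:290,190:350],(400,400))]))
E
```

```text
clock: 10.75
eef_pos: [518.3, -212.2, 173.4]
tool_rot: [-3.141, 0.001, 0.303]
force: [-0.5, 0.6, -0.0]
width: 0.2
gripper_force: 0.0
clock: 11.17
eef_pos: [540.5, -205.7, 254.8]
tool_rot: [3.139, -0.003, 0.305]
force: [-0.3, 0.5, 0.3]
width: -0.0
gripper_force: 0.0
clock: 11.67
eef_pos: [682.7, -158.7, 250.4]
tool_rot: [-3.14, 0.003, 0.308]
force: [-0.9, -0.2, 0.3]
width: -0.0
gripper_force: 0.0
[-0.9277357  -0.22945028  0.28060446]
```

View pics/end.png

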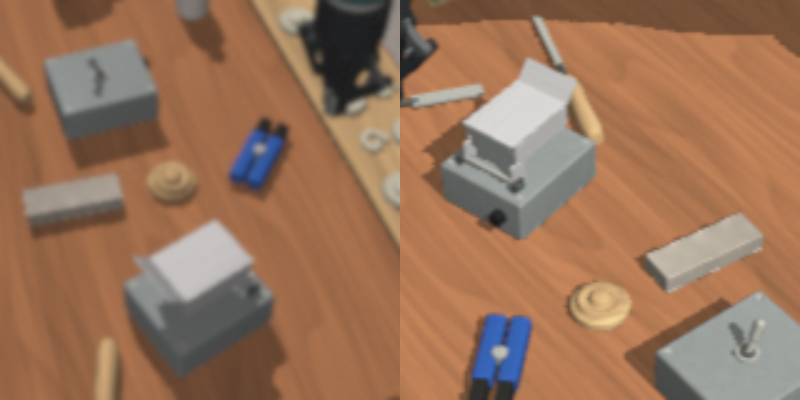

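The guard is shut again over the toggle, both boxes and the other objects are where they were, and the arm is clear. Handing in.

```bash
python3 -c "
from cell import order
print(order.finish_job())"
```

```text
the job is handed in; nothing more can be done
None
```

The honing machine's toggle is pushed fully to the back and the guard has dropped shut over it; the job was handed in at about 12 s on the robot clock, with both boxes unmoved and nothing else touched as far as the pictures show.

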